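# Close up a row of tiles on the lining board

### The job

A row of five terracotta tiles lies touching between the rails of the lining board, short of its end stop. Without lifting anything, push the row along the rails with a fingertip until it is home against the end stop with no gaps, and swing the wooden keeper fully across behind the last tile so that the row cannot slide back. Leave everything else on the bench where it is.

Things in the scene. Friction and masses are not known exactly. Their poses are not given: they have to be found in the camera images.
- board: Lining board, fixed: 15 mm plywood base, 130 mm wide (board y -225 to +235 mm), with two aluminium guide rails (25 mm wide, 6 mm high, tops 21 mm above the bench) along its y and a 52 mm channel between them, centred on x = 0. Origin: on the bench, under the channel's middle line; z up. The end stop closes the -y end; the +y end is open. Channel floor 15 mm above the bench
- stop_face (a point): Middle of the flat inner face of the end stop, a hardwood block 110 x 30 x 22 mm across the -y end of the channel; this point is 21 mm above the bench, at x = 0, y = -185 mm in the board's frame. Its top is 37 mm above the bench
- tile_1: Terracotta tile with a cream inlaid motif, 50 x 50 mm, 12 mm thick, about 55 g, lying flat in the channel (top 27 mm above the bench, 6 mm proud of the rails); number 1 of the row of five touching tiles counted from the end stop (the leading tile). Origin: the middle of the underside; z up. Slides freely in the channel with 1 mm play a side; home, its middle is 25 mm from the stop face
- tile_2: Terracotta tile with a cream inlaid motif, 50 x 50 mm, 12 mm thick, about 55 g, lying flat in the channel (top 27 mm above the bench, 6 mm proud of the rails); number 2 of the row of five touching tiles counted from the end stop. Origin: the middle of the underside; z up. Slides freely in the channel with 1 mm play a side; home, its middle is 75 mm from the stop face
- tile_3: Terracotta tile with a cream inlaid motif, 50 x 50 mm, 12 mm thick, about 55 g, lying flat in the channel (top 27 mm above the bench, 6 mm proud of the rails); number 3 of the row of five touching tiles counted from the end stop. Origin: the middle of the underside; z up. Slides freely in the channel with 1 mm play a side; home, its middle is 125 mm from the stop face
- tile_4: Terracotta tile with a cream inlaid motif, 50 x 50 mm, 12 mm thick, about 55 g, lying flat in the channel (top 27 mm above the bench, 6 mm proud of the rails); number 4 of the row of five touching tiles counted from the end stop. Origin: the middle of the underside; z up. Slides freely in the channel with 1 mm play a side; home, its middle is 175 mm from the stop face
- tile_5: Terracotta tile with a cream inlaid motif, 50 x 50 mm, 12 mm thick, about 55 g, lying flat in the channel (top 27 mm above the bench, 6 mm proud of the rails); number 5 of the row of five touching tiles counted from the end stop (the last tile, at the open end). Origin: the middle of the underside; z up. Slides freely in the channel with 1 mm play a side; home, its middle is 225 mm from the stop face
- keeper (a joint): Angle of the keeper, a wooden turn-button (bar 18 mm wide, 78 mm pivot to tip, 21.5 to 31.5 mm above the bench) on the board's +x rail. 0: points along the board's +y, clear of the channel; negative: swung outwards; grows anticlockwise seen from above; 1.57: across the channel against its dowel, 3 mm behind a row that is home. Turns with under 1 N at the knob, stays where left
- keeper_pivot (a point): Centre of the keeper's pivot screw, half-way up the bar, 26.5 mm above the bench; at x = +38.5 mm, y = +77 mm in the board's frame. The dowel it closes against is 6 mm thick, its top 31.5 mm above the bench, at x = -34 mm, y = +64.5 mm
- keeper_knob (a point): Centre of the small brass knob standing on the keeper near its tip: 14 mm diameter, 22 mm tall, its top 53.5 mm above the bench, 66 mm from the pivot axis. This point is 42.5 mm above the bench
- jar: Bystander: small lidded glaze jar, 54 mm diameter, 58 mm tall, standing; origin in the middle of its underside
- mug: Bystander: unglazed mug, 78 mm diameter, 85 mm tall, standing; origin in the middle of its underside
- dish: Bystander: small bowl, 90 mm diameter, 32 mm tall; origin in the middle of its underside
- brush: Bystander: paint brush about 190 mm long lying on the bench along its own x
- prop: Bystander: square kiln prop 38 x 38 x 75 mm, standing; origin in the middle of its underside
- scraper: Bystander: wooden-handled scraper about 200 mm long lying on the bench along its own x
- glaze: Bystander: larger lidded glaze jar, 76 mm diameter, 95 mm tall, standing beyond the end stop; origin in the middle of its underside
Mind the look-alikes: they are no part of the job. What is shaped like the tile_4 but blue or grey is not meant.

How it is judged (in metres and radians):
On the way:
1. the row of tiles is home against the end stop, with no gaps (y of tile_1 in the frame of board below -0.157 m and y of tile_2 in the frame of board below -0.1065 m and y of tile_3 in the frame of board below -0.056 m and y of tile_4 in the frame of board below -0.0055 m and y of tile_5 in the frame of board below 0.045 m and z of each of tile_1, tile_2, tile_3, tile_4, tile_5 in the frame of board below 0.018 m and angle between each of tile_1, tile_2, tile_3, tile_4, tile_5's own z axis and vertical below 0.08 rad), for 0.2 s.
At the end, for the whole second after the job is handed in: All five tiles lie flat and at rest in the channel, the leading one within 3 mm of the end stop and the last one within 5 mm of its place in a closed row; the keeper stands across the channel, turned to at least 1.45 of its 1.57 rad (all of step 1 and linear speed of each of tile_1, tile_2, tile_3, tile_4, tile_5 below 0.01 m/s and value of joint keeper above 1.45 rad); the robot touches nothing.
It fails at once if a tile is lifted off the board (by 8 mm) or tipped up (z of any of tile_1, tile_2, tile_3, tile_4, tile_5 in the frame of board above 0.023 m or angle between any of tile_1, tile_2, tile_3, tile_4, tile_5's own z axis and vertical above 0.25 rad).
It fails at once if a bystander is knocked over, or moved by more than 25 mm (distance of any of jar, mug, dish, brush, prop, scraper, glaze from where it was at the start of the episode above 0.025 m or angle between any of jar, mug, dish, prop, glaze's own z axis and vertical above 0.4 rad).
It also fails if it takes over 48 s, if anything falls off the work surface, if the arm or the gripper's body presses on something with over 40 N, if the wrist force passes 120 N, or if a joint passes its speed limit or range.

### The arm

A 6-joint arm with a two-finger parallel gripper is mounted at the origin on the work surface. World frame = base frame: x ahead of the robot, y to its left, z up, the work surface at z = 0. Lengths are in m, angles in degrees, forces in N, time in s.
With the tool pointing down it reaches from about 0.4 to 0.825 m from the base axis. Payload 7 kg.
Tool frame: the origin (TCP) lies midway between the tips of the shut fingers; the grasp point (between the pads) lies manip.tcp_to_grasp behind it (manip.tcp_to_grasp is the distance from the TCP to the grasp point, in m); x points along the fingers, y is the direction in which the jaws open and shut, and the axes are right-handed (so a half turn about x gives the same grasp; the last joint's range is limited). The gripper opens to 88 mm and grips with 3 to 60 N. Pads are 19 mm wide; open, the fingers measure 130 mm over their backs; the gripper's body (78 mm by 193 mm) begins 47 mm behind the grasp point.
Start: joints at [87.267, 20.546, 0.682, 0, -70.136, -16.507], TCP at [0.222, 0.637, 0.227] pointing down, gripper open.
Joint ranges: [-176.03, 176.03], [-82.01, 121.73], [-58.28, 71.71], [-173.87, 95.51], [-174.79, -0.11], [-173.66, 173.66]. Speed limits (degrees/s): [136.94, 136.94, 172.46, 180, 180, 180].

### API

Orientations are given as a 3x3 rotation matrix whose columns are the frame's x, y, z axes.
In Python, from rig import manip gives the robot as it stands.
- The arm moves only by the shell command python3 -m handwheel 'ROWS' [OPENING]. ROWS is JSON, one flat list of numbers, 6 for each row, row after row: the shift along the tool's x, y, z in m, then the turn, a rotation vector about the tool's x, y, z in degrees. A call has 1 to 12 rows; each row is the pose to reach, as a shift and turn from the pose measured when the call began, along the tool's axes at that moment; what a row does not reach only later rows make up. A row lasts 1/10 s, in which the tool goes at most 50 mm and 8.59 degrees, less where a joint would pass 70% of its speed; a pose out of reach is approached as far as the arm can. A call with a gripper value outside its range is refused whole. OPENING is the closure in counts, from 0 (fully open) to 255 (shut), set as the call begins (- or left out, the last holds). The fingers move at their own pace and stop on an object; the grip force is fixed at half the most. Time passes only in rows, so rows that repeat a pose let the fingers close. It gives the time, the measured TCP pose, the force and the opening at its end, in the units of the state.
- manip.get_obs(): the state, without advancing time (a new reading comes with each control period).
- manip.snapshot(name): name is "scene" or "top"; returns a dict with "pixels" (480x640x3 uint8, red, green, blue), "z_map" (480x640 float32, m along the optical axis (not along the pixel's ray), 0 where there is no reading), "fx", "fy", "cx", "cy" (pixels), "xyz" and "attitude" of the camera in the world. Camera axes: x right, y down, z forward; pixel columns grow to the right and rows downward; lengths in m; the calibration is good to about 2 mm. A picture is of the moment at which its call begins.
- manip.job_done(): hands the job in, once; it reports no verdict.
Trained networks look in a picture, given as the dict that the camera call returned (one of the last four; its "shot" number tells which), for a name from the list of things; names that differ only in an ending like _2 or _b are one class to them, and where a whole thing is asked for, a point or a joint stands for the part that bears it (a point fixed in the world has none). Each returns a list of dicts, best first, with "confidence" (0 to 1); they miss things now and then, are a little off and sometimes report something else, mostly with a low value. They report only what shows in the picture. A call takes as long as a camera call. They do not tell look-alikes from the thing itself.
- manip.find_in(picture, label): "xyz" ([x, y, z] in m, in world coordinates, good to about 4 mm: the middle of the surface that is visible of it).
- manip.silhouettes(picture, label): "mask" (480x640 bool, what is visible of it).
- manip.spot_point(picture, label): "xyz" ([x, y, z] in m, in world coordinates, good to about 4 mm: a listed point, or the origin of a listed thing).
The state is a dict: "time_s": time; "joint_pos": joint angles; "joint_vel": joint speeds; "effort": joint torques, N m; "position": TCP position; "orientation": TCP orientation; "wrist_force": force on the tool from outside, world axes, zero at the start; "wrist_torque": the same for the moment, N m; "grip_width": opening from 0.0 (shut) to 1.0 (fully open).
Only numpy, scipy, OpenCV 4.12 (cv2) and the standard library are available. Lean on these libraries where they do the work, as an engineer would, in place of code of your own. Each camera call takes 0.05 s, during which the arm holds its last target. There are 200 camera calls.

## Working session

There is one attempt and no reset: what is moved stays moved. The work goes in short steps, Python scripts to look and compute and a shell command to move; the robot and the scene stay as the last step left them, time stands still between calls to the robot, and variables do not carry over. Pictures are saved under pics/ and viewed, about 8 in all and at most 12, crops included, and the job is handed in when it is done.

```bash
ls; mkdir -p pics; cat > h.py <<'E'
import numpy as np, cv2
from rig import manip
def shot(n): return manip.snapshot(n)
def world(p,u,v,z=None):
    d=np.array([(u-p['cx'])/p['fx'],(v-p['cy'])/p['fy'],1.]); R=np.array(p['attitude']); o=np.array(p['xyz'])
    if z is None: return o+R@(d*p['z_map'][int(v),int(u)])
    r=R@d; return o+r*(z-o[2])/r[2]
def pix(p,w):
    c=np.array(p['attitude']).T@(np.array(w)-np.array(p['xyz'])); return c[0]/c[2]*p['fx']+p['cx'],c[1]/c[2]*p['fy']+p['cy']
def save(p,f): cv2.imwrite('pics/'+f,cv2.cvtColor(p['pixels'],cv2.COLOR_RGB2BGR))
E
python3 - <<'E'
from h import *
np.set_printoptions(precision=4,suppress=True)
o=manip.get_obs(); print(o['position'],np.array(o['orientation']),manip.tcp_to_grasp,o['time_s'])
p=shot('top'); save(p,'top1.png'); q=shot('scene'); save(q,'sc1.png'); print(p['xyz'])
for l in ['board','stop_face','tile_1','keeper','keeper_pivot','keeper_knob','jar','mug','dish','brush','prop','scraper','glaze']:
  for nm,pp in (('top',p),('scene',q)):
    for r in manip.spot_point(pp,l)[:8]:
        print(l,nm,round(r['confidence'],2),np.array(r['xyz']),np.round(pix(pp,r['xyz'])), {k:v for k,v in r.items() if k not in('xyz','confidence')})
E
```

```text
pics
[0.2223 0.6368 0.2256] [[-0.0004 -0.3297 -0.9441]
 [-0.0016 -0.9441  0.3297]
 [-1.      0.0017 -0.0002]] 0.0188 0.0
[ 0.3697 -0.0513  1.0021]
board top 0.57 [ 0.5076 -0.0795 -0.0014] [339. 256.] {}
board scene 0.82 [ 0.5094 -0.0763 -0.0032] [306. 244.] {}
stop_face top 0.7 [ 0.4945 -0.262   0.0198] [422. 262.] {}
stop_face scene 0.9 [ 0.495  -0.2568  0.021 ] [230. 227.] {}
tile_1 top 0.81 [ 0.5117 -0.0363  0.0185] [319. 252.] {}
tile_1 top 0.79 [ 0.676   0.0669 -0.0019] [277. 183.] {}
tile_1 top 0.77 [ 0.6899  0.185  -0.0031] [226. 176.] {}
tile_1 top 0.75 [0.5177 0.0661 0.0136] [274. 249.] {}
tile_1 top 0.69 [ 0.5039 -0.1393  0.0174] [366. 257.] {}
tile_1 top 0.62 [0.5162 0.0146 0.0125] [297. 250.] {}
tile_1 scene 0.94 [ 0.6786  0.067  -0.0016] [363. 299.] {}
tile_1 scene 0.79 [0.6951 0.1852 0.0017] [423. 308.] {}
tile_1 scene 0.7 [0.5166 0.0108 0.0154] [343. 242.] {}
tile_1 scene 0.64 [ 0.5031 -0.1364  0.0119] [280. 235.] {}
tile_1 scene 0.61 [ 0.511  -0.0384  0.0184] [322. 238.] {}
tile_1 scene 0.53 [ 0.5036 -0.0843  0.018 ] [302. 235.] {}Traceback (most recent call last):
  File "<stdin>", line 7, in <module>
ValueError: it knows: board, brush, dish, glaze, jar, keeper_knob, keeper_pivot, mug, prop, scraper, stop_face, tile
```

```bash
python3 - <<'E'
from h import *
np.set_printoptions(precision=4,suppress=True)
p=shot('top'); q=shot('scene')
for l in ['keeper_pivot','keeper_knob','jar','mug','dish','brush','prop','scraper','glaze']:
  for nm,pp in (('top',p),('scene',q)):
    for r in manip.spot_point(pp,l)[:2]:
        print(l,nm,round(r['confidence'],2),np.array(r['xyz']),np.round(pix(pp,r['xyz'])))
E
```

```text
keeper_pivot top 0.78 [0.5546 0.0032 0.0245] [302. 232.]
keeper_pivot scene 0.62 [ 0.5584 -0.0049  0.0299] [334. 248.]
keeper_knob top 0.9 [0.5996 0.0379 0.0407] [286. 211.]
keeper_knob scene 0.76 [0.6024 0.0416 0.0466] [354. 256.]
keeper_knob scene 0.74 [0.5195 0.0621 0.0148] [366. 244.]
jar top 0.74 [ 0.6222 -0.1161  0.0024] [355. 206.]
jar top 0.43 [ 0.4925 -0.2623  0.0186] [422. 263.]
jar scene 0.88 [ 0.6253 -0.1169  0.0014] [279. 274.]
jar scene 0.51 [ 0.5019 -0.136   0.0128] [280. 235.]
mug top 0.82 [ 0.3495 -0.2748  0.0017] [427. 329.]
mug scene 0.59 [ 0.3495 -0.2678  0.0001] [241. 200.]
dish top 0.61 [ 0.3556 -0.096   0.0003] [345. 324.]
dish scene 0.69 [ 0.3506 -0.0968 -0.0029] [306. 205.]
brush top 0.81 [ 0.5943 -0.2615 -0.0017] [419. 220.]
brush scene 0.56 [ 0.5911 -0.264   0.0023] [217. 259.]
prop top 0.59 [ 0.3823  0.008  -0.0006] [298. 311.]
scraper top 0.57 [ 0.3871  0.1641 -0.0044] [228. 307.]
scraper scene 0.88 [ 0.3906  0.1649 -0.0039] [410. 221.]
scraper scene 0.57 [0.5177 0.0636 0.0121] [366. 245.]
glaze top 0.62 [ 0.4921 -0.3837  0.0008] [474. 265.]
glaze scene 0.98 [ 0.4939 -0.3883  0.002 ] [178. 230.]
glaze scene 0.37 [ 0.5027 -0.1376  0.0124] [280. 235.]
```

View pics/top1.png

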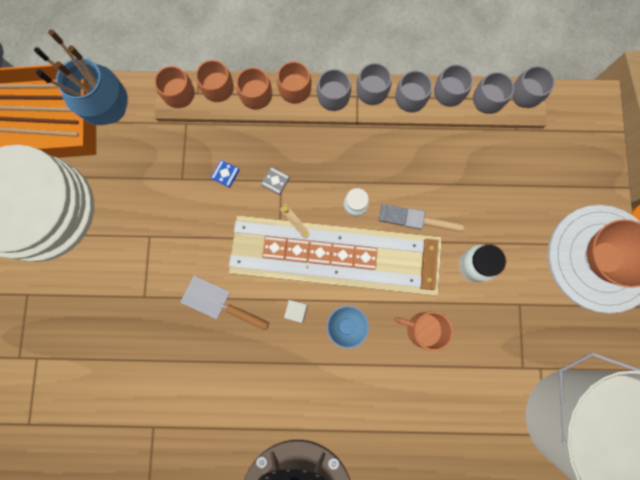

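View pics/sc1.png

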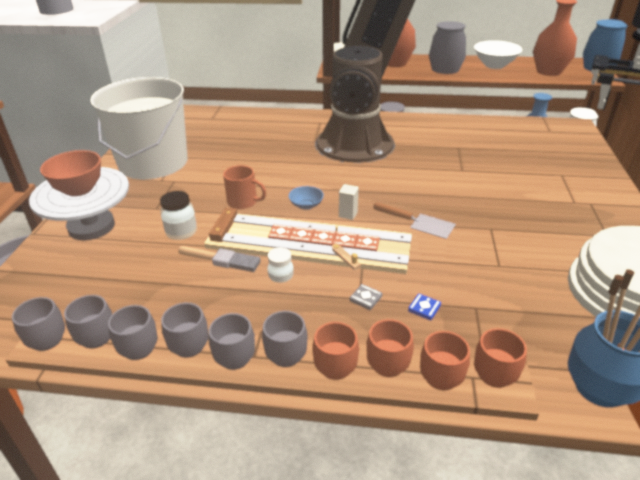

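```bash
cat >> h.py <<'E'
def row(p):
    a=cv2.cvtColor(p['pixels'],cv2.COLOR_RGB2HSV); L=p['pixels'].astype(int)
    m=((L[...,0]-L[...,2]>70)&(a[...,0]<12)).astype(np.uint8); g=np.zeros_like(m); g[235:275,255:385]=1
    m=cv2.morphologyEx(m*g,cv2.MORPH_CLOSE,np.ones((7,7)))
    r=cv2.minAreaRect(np.argwhere(m)[:,::-1].astype(np.float32)); return r,cv2.boxPoints(r)
E
python3 - <<'E'
from h import *
np.set_printoptions(precision=4,suppress=True)
p=shot('top'); r,b=row(p); print(r); W=np.array([world(p,u,v,.027) for u,v in b]); print(W)
c=W.mean(0); i=W[np.argsort(W[:,1])]; e0=i[:2].mean(0); e1=i[2:].mean(0); d=(e1-e0)[:2]; print('len',np.linalg.norm(d)); d/=np.linalg.norm(d)
print('ends',e0,e1,'yaw',np.degrees(np.arctan2(-d[0],d[1])))
st=np.array([np.array(k['xyz']) for n in('top','scene') for k in manip.spot_point(shot(n),'stop_face')[:1]]).mean(0)
ex=np.array([d[1],-d[0]])
s=(st[:2]-c[:2]); print('stop lateral',s@ex,'along',s@d)
O=c[:2]+d*(s@d+.185); print('origin',O)
B=lambda x,y,z:np.r_[O+ex*x+d*y,z]
print('pivot pred',B(.0385,.077,.0265))
im=cv2.cvtColor(p['pixels'],cv2.COLOR_RGB2BGR)[190:310,220:450]; im=cv2.resize(im,None,fx=3.4,fy=3.4,interpolation=cv2.INTER_CUBIC)
def pl(pts,col):
    q=(np.array([pix(p,w) for w in pts])-[220,190]+.5)*3.4; cv2.polylines(im,[q.astype(int)],len(pts)>1,col,1)
    if len(pts)==1: cv2.circle(im,tuple(int(v) for v in q[0]),5,col,1)
pl([B(x,y,.015) for x,y in((-.065,-.225),(.065,-.225),(.065,.235),(-.065,.235))],(0,255,0))
pl([B(x,y,.021) for x,y in((-.026,-.185),(.026,-.185),(.026,.235),(-.026,.235))],(255,0,0))
pl([B(x,y,.037) for x,y in((-.055,-.185),(.055,-.185),(.055,-.215),(-.055,-.215))],(255,0,255))
pl(list(W),(255,255,0)); pl([B(.0385,.077,.0315)],(0,0,255)); pl([B(-.034,.0645,.0315)],(0,0,255))
for k in manip.spot_point(p,'keeper_knob')[:1]: pl([k['xyz']],(0,0,255))
cv2.imwrite('pics/c1.png',im)
E
```

```text
((319.5419616699219, 252.6129608154297), (111.21554565429688, 20.578170776367188), 6.188615798950195)
[[ 0.4978  0.0867  0.027 ]
 [ 0.5435  0.0837  0.027 ]
 [ 0.5214 -0.1605  0.027 ]
 [ 0.4761 -0.1557  0.027 ]]
len 0.24426045064205895
ends [ 0.4987 -0.1581  0.027 ] [0.5207 0.0852 0.027 ] yaw -5.149405306741972
stop lateral 0.0034732165653897427 along -0.2234191156347984
origin [ 0.5062 -0.0747]
pivot pred [ 0.5515 -0.0015  0.0265]
```

View pics/c1.png

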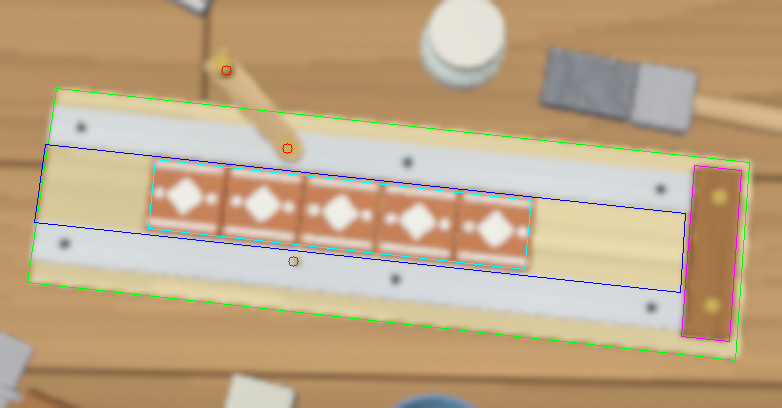

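The row is the five terracotta tiles touching in the channel, at top pixels (274,248), (297,250), (319,252), (343,255) and (366,257). The look-alikes are the loose blue tile at (226,174) and the grey one at (275,180); I reject both. In the crop, the board model lines up with the rails, stop and dowel. The keeper points outwards, with its knob at (286,211). I'll move behind tile 5 with the fingers shut.

```bash
python3 -m handwheel '[0,0.19,-0.226,-7,0,0, 0,0.19,-0.226,-7,0,0, 0,0.19,-0.226,-7,0,0, 0,0.19,-0.226,-7,0,0, 0,0.19,-0.226,-7,0,0, 0,0.19,-0.226,-7,0,0, 0,0.379,-0.453,-14,0,0, 0,0.379,-0.453,-14,0,0, 0,0.379,-0.453,-14,0,0, 0,0.379,-0.453,-14,0,0, 0,0.379,-0.453,-14,0,0, 0,0.379,-0.453,-14,0,0]' 255
cat >> h.py <<'E'
O=np.array([.5062,-.0747]); d=np.array([.0898,.996]); ex=np.array([.996,-.0898])
def to(bx,by,z,yaw=None):
    "tool-axis shift and turn from now to board xy, world z; jaws along board y"
    o=manip.get_obs(); R=np.array(o['orientation']); P=np.array(o['position'])
    from scipy.spatial.transform import Rotation as S
    T=np.c_[[0,0,-1],np.r_[-d,0],np.r_[-ex,0]]
    w=np.r_[O+ex*bx+d*by,z]
    np.set_printoptions(precision=4,suppress=True)
    print('to',bx,by,z,'shift',R.T@(w-P),'rot',S.from_matrix(R.T@T).as_rotvec(degrees=True))
def where():
    o=manip.get_obs(); v=np.array(o['position']); q=v[:2]-O; print('t',o['time_s'],'board',round(q@ex,4),round(q@d,4),'z',round(v[2],4),'F',np.round(o['wrist_force'],2))
E
python3 -c "
from h import *
where(); to(0,.205,.06); to(0,.205,.019)"
```

```text
time_s: 2.9
position: [0.5261, 0.1281, 0.227]
orientation: [[0.001, -0.091, -0.996], [0.0, -0.996, 0.091], [-1.0, -0.0, -0.001]]
wrist_force: [1.9, 0.8, 0.7]
grip_width: 0.016
t 2.9 board 0.0016 0.2038 z 0.227 F [1.87 0.75 0.66]
to 0 0.205 0.06 shift [ 0.167  -0.0011  0.0017] rot [-0.0927 -0.0432  0.0265]
to 0 0.205 0.019 shift [ 0.208  -0.0011  0.0018] rot [-0.0927 -0.0432  0.0265]
```

```bash
python3 -m handwheel '[0.05,-0.001,0.002,0,0,0, 0.1,-0.001,0.002,0,0,0, 0.14,-0.001,0.002,0,0,0, 0.17,-0.001,0.002,0,0,0, 0.19,-0.001,0.002,0,0,0, 0.2,-0.001,0.002,0,0,0, 0.205,-0.001,0.002,0,0,0, 0.209,-0.001,0.002,0,0,0, 0.209,-0.001,0.002,0,0,0, 0.209,-0.001,0.002,0,0,0]'
python3 - <<'E'
from h import *
where()
q=shot('scene'); im=cv2.cvtColor(q['pixels'],cv2.COLOR_RGB2BGR)[170:320,200:440]; cv2.imwrite('pics/c2.png',cv2.resize(im,None,fx=3.3,fy=3.3,interpolation=cv2.INTER_CUBIC))
E
```

```text
time_s: 3.9
position: [0.5249, 0.1297, 0.0189]
orientation: [[0.002, -0.091, -0.996], [0.001, -0.996, 0.091], [-1.0, -0.001, -0.002]]
wrist_force: [-0.5, -0.8, 1.2]
grip_width: 0.006
t 3.9 board 0.0003 0.2053 z 0.0189 F [-0.45 -0.84  1.19]
```

View pics/c2.png

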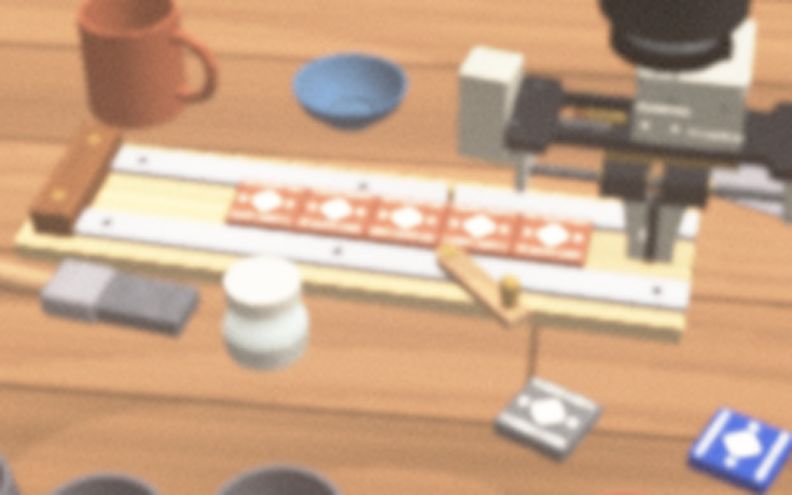

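The shut fingers are in the channel behind tile 5, at crop (640,250), with the keeper clear on the outside. I'll push now.

```bash
python3 -m handwheel '[0,0.01,0,0,0,0, 0,0.018,0,0,0,0, 0,0.026,0,0,0,0, 0,0.034,0,0,0,0, 0,0.042,0,0,0,0, 0,0.05,0,0,0,0, 0,0.058,0,0,0,0, 0,0.066,0,0,0,0, 0,0.074,0,0,0,0, 0,0.082,0,0,0,0, 0,0.09,0,0,0,0, 0,0.096,0,0,0,0]'
python3 - <<'E'
from h import *
where()
p=shot('top'); im=cv2.cvtColor(p['pixels'],cv2.COLOR_RGB2BGR)[190:310,220:450]; cv2.imwrite('pics/c3.png',cv2.resize(im,None,fx=3.4,fy=3.4,interpolation=cv2.INTER_CUBIC))
E
```

```text
time_s: 5.15
position: [0.516, 0.0334, 0.0187]
orientation: [[0.002, -0.092, -0.996], [0.001, -0.996, 0.092], [-1.0, -0.001, -0.002]]
wrist_force: [0.2, 1.0, 0.7]
grip_width: 0.005
t 5.15 board 0.0 0.1085 z 0.0187 F [0.17 0.95 0.7 ]
```

View pics/c3.png

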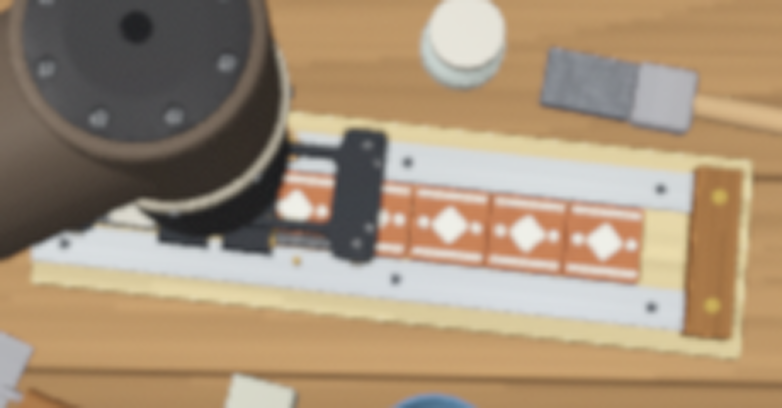

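The leading tile's edge is at crop x≈642 and the stop face at ≈686, so about 28 mm remain.

```bash
python3 -m handwheel '[0,0.007,0,0,0,0, 0,0.013,0,0,0,0, 0,0.018,0,0,0,0, 0,0.022,0,0,0,0, 0,0.024,0,0,0,0, 0,0.025,0,0,0,0, 0,0.026,0,0,0,0, 0,0.026,0,0,0,0]'; python3 -c "
from h import *
where()"
```

```text
time_s: 6.0
position: [0.5129, 0.0067, 0.0185]
orientation: [[0.001, -0.092, -0.996], [0.001, -0.996, 0.092], [-1.0, -0.001, -0.001]]
wrist_force: [-0.1, -0.3, -0.3]
grip_width: 0.005
t 6.0 board -0.0006 0.0817 z 0.0185 F [-0.09 -0.3  -0.28]
```

```bash
python3 -m handwheel '[0,0.001,0,0,0,0, 0,0.002,0,0,0,0, 0,0.002,0,0,0,0]'; python3 -c "
from h import *
where()
r,b=row(shot('top'));print(b)"
```

```text
time_s: 6.3
position: [0.5128, 0.0047, 0.0185]
orientation: [[0.001, -0.092, -0.996], [0.001, -0.996, 0.092], [-1.0, -0.001, -0.001]]
wrist_force: [-0.3, 0.7, -0.0]
grip_width: 0.004
t 6.3 board -0.0006 0.0797 z 0.0185 F [-0.31  0.74 -0.03]
[[318.13416 262.79266]
 [320.42682 242.15851]
 [386.28052 249.47559]
 [383.98785 270.10974]]
```

```bash
python3 -m handwheel '[0,0.001,0,0,0,0, 0,0.002,0,0,0,0, 0,0.002,0,0,0,0]'; python3 -m handwheel '[0,0.001,0,0,0,0, 0,0.0015,0,0,0,0, 0,0.0015,0,0,0,0]'
python3 - <<'E'
from h import *
where()
p=shot('top'); im=cv2.cvtColor(p['pixels'],cv2.COLOR_RGB2BGR)[200:300,330:450]; cv2.imwrite('pics/c4.png',cv2.resize(im,None,fx=6,fy=6,interpolation=cv2.INTER_CUBIC))
E
```

```text
time_s: 6.65
position: [0.5137, 0.004, 0.0188]
orientation: [[0.003, -0.092, -0.996], [0.002, -0.996, 0.092], [-1.0, -0.003, -0.003]]
wrist_force: [-0.4, 8.8, -0.8]
grip_width: -0.0
time_s: 6.95
position: [0.5143, 0.004, 0.019]
orientation: [[0.005, -0.092, -0.996], [0.004, -0.996, 0.092], [-1.0, -0.005, -0.005]]
wrist_force: [-1.6, 10.0, -0.2]
grip_width: 0.004
t 6.95 board 0.0011 0.0791 z 0.019 F [-1.62  9.99 -0.17]
```

View pics/c4.png

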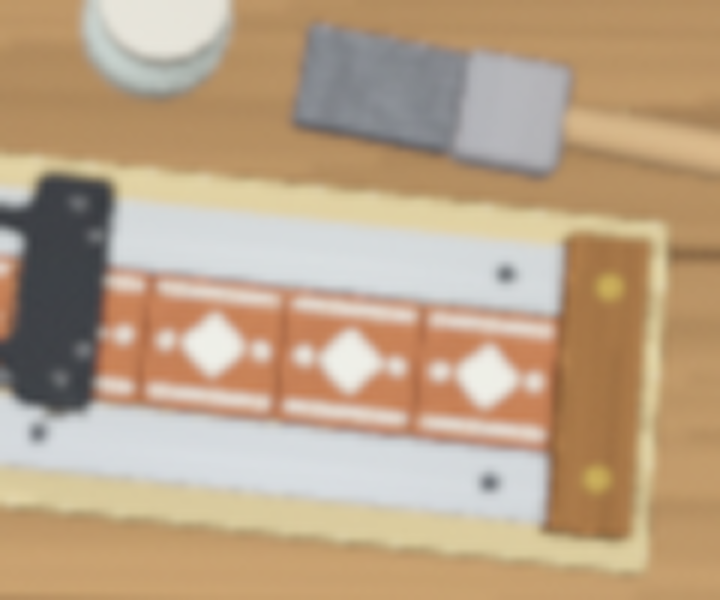

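The row is home: tile 1 touches the stop at crop (555,375), there are no gaps, and contact force is 10 N. I'll back off, rise and go over to the keeper.

```bash
python3 -m handwheel '[0,-0.005,0,0,0,0, 0,-0.012,0,0,0,0, 0,-0.015,0,0,0,0, -0.03,-0.02,0,0,0,0, -0.07,-0.02,0,0,0,0, -0.07,-0.02,0,0,0,0]'
python3 - <<'E'
from h import *
where(); p=shot('top'); q=shot('scene')
for s in (p,q):
  for k in manip.spot_point(s,'keeper_knob')[:1]:
    e=np.array(k['xyz'][:2])-O; print('knob board',e@ex,e@d,k['xyz'][2],k['confidence'])
to(.118,.125,.088); to(.118,.125,.038)
E
```

```text
time_s: 7.6
position: [0.5189, 0.0246, 0.0937]
orientation: [[0.012, -0.09, -0.996], [0.006, -0.996, 0.09], [-1.0, -0.007, -0.012]]
wrist_force: [0.6, -0.3, -0.5]
grip_width: 0.004
t 7.6 board 0.0037 0.1 z 0.0937 F [ 0.58 -0.26 -0.45]
knob board 0.01351192 -0.31246148 0.0006 0.39
knob board 0.08764430000000002 0.1248793 0.0433 0.87
to 0.118 0.125 0.088 shift [ 0.0009 -0.0268 -0.1179] rot [-0.1322 -0.1994  0.2485]
to 0.118 0.125 0.038 shift [ 0.0509 -0.0266 -0.1177] rot [-0.1322 -0.1994  0.2485]
```

```bash
python3 -m handwheel '[0,-0.01,-0.04,0,0,0, 0,-0.02,-0.08,0,0,0, 0,-0.027,-0.122,0,-0.2,0.2, 0.005,-0.027,-0.122,0,-0.2,0.2, 0.03,-0.027,-0.122,0,-0.2,0.2, 0.047,-0.027,-0.122,0,-0.2,0.2, 0.051,-0.027,-0.122,0,-0.2,0.2, 0.051,-0.027,-0.122,0,-0.2,0.2]'
python3 - <<'E'
from h import *
where()
for t in (-40,-20,0,20,40,50):
    a=np.radians(t); to(.0385-.066*np.sin(a)+.0165,.077+.066*np.cos(a),.038)
q=shot('scene'); im=cv2.cvtColor(q['pixels'],cv2.COLOR_RGB2BGR)[170:320,220:440]; cv2.imwrite('pics/c5.png',cv2.resize(im,None,fx=3.3,fy=3.3,interpolation=cv2.INTER_CUBIC))
E
```

```text
time_s: 8.6
position: [0.6382, 0.0388, 0.0364]
orientation: [[-0.003, -0.092, -0.996], [-0.0, -0.996, 0.092], [-1.0, 0.001, 0.003]]
wrist_force: [-0.3, 0.0, 0.7]
grip_width: 0.006
t 8.6 board 0.1213 0.1249 z 0.0364 F [-0.27  0.    0.69]
to 0.09742398223931159 0.12755893324585255 0.038 shift [-0.0016 -0.0026  0.0238] rot [-0.1336  0.1686 -0.0356]
to 0.07757332945949413 0.13901971297186996 0.038 shift [-0.0015 -0.0141  0.0437] rot [-0.1336  0.1686 -0.0356]
to 0.055 0.14300000000000002 0.038 shift [-0.0014 -0.018   0.0663] rot [-0.1336  0.1686 -0.0356]
to 0.03242667054050587 0.13901971297186996 0.038 shift [-0.0014 -0.0139  0.0889] rot [-0.1336  0.1686 -0.0356]
to 0.01257601776068841 0.12755893324585255 0.038 shift [-0.0013 -0.0024  0.1087] rot [-0.1336  0.1686 -0.0356]
to 0.004441066754147446 0.1194239822393116 0.038 shift [-0.0013  0.0057  0.1168] rot [-0.1336  0.1686 -0.0356]
```

View pics/c5.png

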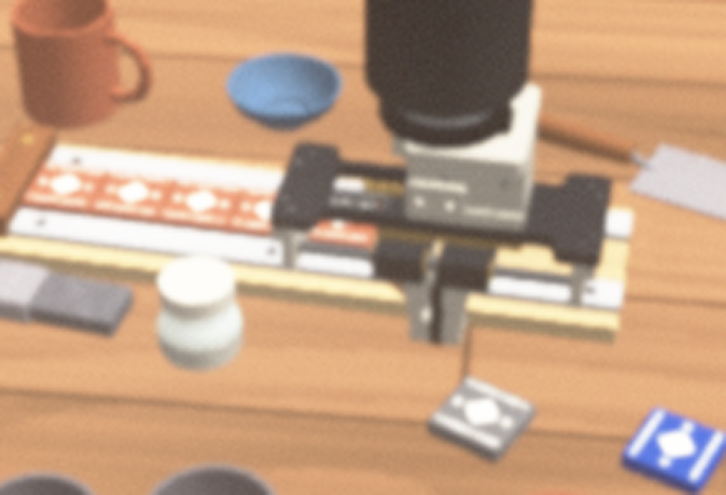

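The fingertips stand outside the knob, which they hide at crop (430,320). The row is still home. I'll swing the keeper in.

```bash
python3 -m handwheel '[-0.001,0,0.012,0,0,0, -0.001,-0.003,0.024,0,0,0, -0.001,-0.008,0.034,0,0,0, -0.001,-0.014,0.044,0,0,0, -0.001,-0.017,0.055,0,0,0, -0.001,-0.018,0.066,0,0,0, -0.001,-0.017,0.077,0,0,0, -0.001,-0.014,0.089,0,0,0, -0.001,-0.009,0.1,0,0,0, -0.001,-0.002,0.109,0,0,0, -0.001,0.006,0.117,0,0,0, -0.001,0.006,0.117,0,0,0]'
python3 - <<'E'
from h import *
where()
q=shot('scene')
for s in (q,):
  for k in manip.spot_point(s,'keeper_knob')[:2]:
    e=np.array(k['xyz'][:2])-O; print('knob board',e@ex,e@d,k['xyz'][2],k['confidence'])
for b in ((.02,.155),(-.014,.155),(-.016,.14),(-.022,.12),(-.026,.105),(-.0275,.096)): to(*b,.038)
E
```

```text
time_s: 9.85
position: [0.5207, 0.0425, 0.0387]
orientation: [[-0.002, -0.093, -0.996], [-0.0, -0.996, 0.093], [-1.0, 0.0, 0.002]]
wrist_force: [-0.7, -0.1, 1.0]
grip_width: 0.006
t 9.85 board 0.0039 0.1181 z 0.0387 F [-0.68 -0.15  1.02]
knob board -0.012964780000000004 0.1103862 0.0455 0.73
to 0.02 0.155 0.038 shift [ 0.0007 -0.036  -0.0149] rot [-0.1545  0.0682  0.0003]
to -0.014 0.155 0.038 shift [ 0.0008 -0.0359  0.0191] rot [-0.1545  0.0682  0.0003]
to -0.016 0.14 0.038 shift [ 0.0008 -0.0209  0.021 ] rot [-0.1545  0.0682  0.0003]
to -0.022 0.12 0.038 shift [ 0.0008 -0.0009  0.027 ] rot [-0.1545  0.0682  0.0003]
to -0.026 0.105 0.038 shift [0.0008 0.0141 0.0309] rot [-0.1545  0.0682  0.0003]
to -0.0275 0.096 0.038 shift [0.0008 0.0231 0.0324] rot [-0.1545  0.0682  0.0003]
```

The knob has swung to board (-13,110) mm, about 53°. Next I'll go round to its +y side and push towards the dowel.

```bash
python3 -m handwheel '[0,0,-0.015,0,0,0, 0,-0.018,-0.015,0,0,0, 0,-0.036,-0.015,0,0,0, 0,-0.036,0.005,0,0,0, 0,-0.036,0.019,0,0,0, 0,-0.028,0.02,0,0,0, 0,-0.02,0.021,0,0,0, 0,-0.01,0.024,0,0,0, 0,-0.001,0.027,0,0,0, 0,0.007,0.029,0,0,0, 0,0.014,0.031,0,0,0, 0,0.018,0.032,0,0,0]'
python3 -m handwheel '[0,0.002,0,0,0,0, 0,0.003,0,0,0,0, 0,0.003,0,0,0,0]'
python3 -c "
from h import *
where()"
```

```text
time_s: 11.15
position: [0.4883, 0.0276, 0.0389]
orientation: [[-0.001, -0.093, -0.996], [0.0, -0.996, 0.093], [-1.0, -0.0, 0.001]]
wrist_force: [0.3, 0.7, -0.5]
grip_width: 0.002
time_s: 11.45
position: [0.4881, 0.0251, 0.0389]
orientation: [[-0.001, -0.093, -0.996], [0.001, -0.996, 0.093], [-1.0, -0.001, 0.001]]
wrist_force: [-2.2, 4.0, 0.5]
grip_width: 0.007
t 11.45 board -0.0269 0.0978 z 0.0389 F [-2.2   4.05  0.5 ]
```

```bash
python3 -m handwheel '[0,0.001,0,0,0,0, 0,0.001,0,0,0,0]'
python3 -m handwheel '[0,-0.008,0,0,0,0, 0,-0.02,0,0,0,0, 0,-0.03,0,0,0,0, -0.04,-0.03,0,0,0,0, -0.09,-0.04,0,0,0,0, -0.13,-0.08,0,0,0,0, -0.15,-0.13,0,0,0,0, -0.15,-0.18,0,0,0,0, -0.15,-0.22,0,0,0,0, -0.15,-0.26,0,0,0,0, -0.15,-0.26,0,0,0,0]'
python3 - <<'E'
from h import *
where()
p=shot('top'); q=shot('scene')
for s in (p,q):
  for k in manip.spot_point(s,'keeper_knob')[:1]:
    e=np.array(k['xyz'][:2])-O; print('knob board',e@ex,e@d,k['xyz'][2],k['confidence'])
im=cv2.cvtColor(p['pixels'],cv2.COLOR_RGB2BGR)[190:310,220:450]; cv2.imwrite('pics/c6.png',cv2.resize(im,None,fx=3.4,fy=3.4,interpolation=cv2.INTER_CUBIC))
for l in ['jar','mug','dish','brush','prop','scraper','glaze']:
    r=manip.spot_point(p,l); print(l,r and np.array(r[0]['xyz'][:2]))
E
```

```text
time_s: 11.65
position: [0.4881, 0.0249, 0.0389]
orientation: [[-0.0, -0.093, -0.996], [0.002, -0.996, 0.093], [-1.0, -0.002, 0.001]]
wrist_force: [-2.3, 6.4, 0.7]
grip_width: 0.003
time_s: 12.75
position: [0.5126, 0.2886, 0.1888]
orientation: [[0.0, -0.089, -0.996], [0.002, -0.996, 0.089], [-1.0, -0.002, 0.0]]
wrist_force: [-0.9, -0.5, 0.7]
grip_width: 0.004
t 12.75 board -0.0262 0.3625 z 0.1888 F [-0.94 -0.54  0.67]
knob board 0.001126600000000055 -0.006927099999999987 -0.0009 0.71
knob board -0.024489100000000003 0.07560952 0.0438 0.49
jar [ 0.621  -0.1134]
mug [ 0.3506 -0.2731]
dish [ 0.356  -0.0963]
brush [ 0.5918 -0.2606]
prop [0.3811 0.0081]
scraper [0.3906 0.1646]
glaze [ 0.4923 -0.3835]
```

View pics/c6.png

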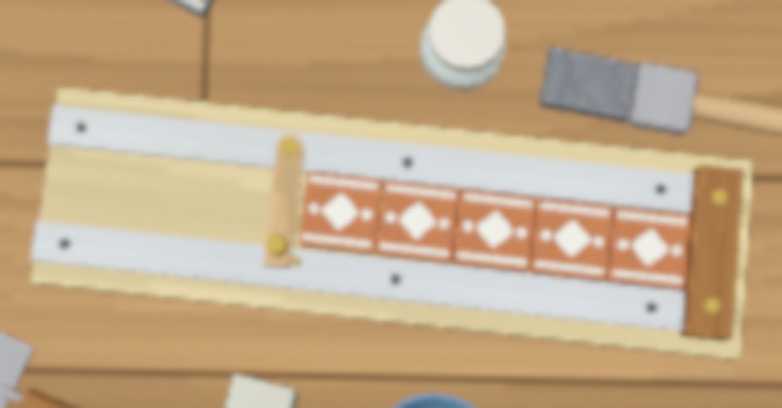

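The keeper is square across the channel against its dowel, from the pivot at crop (290,147) to the knob at (277,244). The row is closed against the stop at x≈688, and the bystanders are where they were.

```bash
python3 -c "
from rig import manip
print(manip.job_done())"
```

```text
the job is handed in; nothing more can be done
None
```

The row is home against the end stop and the keeper is swung fully across behind it. I handed the job in at about 13 s of the 48 s allowed; the hand-in reports no verdict.

- **Row:** I pushed the five tiles along the channel with the shut fingertips until they met the stop at about 10 N. The last top picture shows the row touching the stop with no visible gaps.
- **Keeper:** I pushed it by its knob, first from outside and then from the open end, until it met its dowel at about 6 N. It stands square across the channel in the picture. The scene camera put the knob at board (-24, 76) mm, against an expected (-27.5, 77) mm, which is within the network's error.
- **Everything else:** all seven bystanders read within about 4 mm of where they started, and the arm ended clear of everything.
- **Check that disagreed:** the network's last knob reading in the top view was false, at bench height (0.71 confidence). I rejected it in favour of the scene reading and the picture.

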